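# Set the grinder's tool slide on its half-way stop

## Task

Set the grinder's sprung tool slide on its half-way stop: push the walnut palm plate towards the grinding wheel with your fingertips until the slide has gone well past the stop pin, but without running the scraper's edge into the wheel, then take your hand away so that the spring brings it back and it latches on the pin. Only push the plate's outer face: do not pinch the plate or touch the brass pin knob. Leave the crank, the dish of stones, the sanding drum and the ferrule as they are.

Things in the scene. Friction and masses are not known exactly. Their poses are not given: they have to be found in the camera images.
- grinder: Green cast-iron hand grinder with its tool slide on one bed 130 mm wide, 480 mm long, bolted to the shelf. Origin on the shelf's surface, straight below the stop pin; y axis level along the slide towards the wheel (the pushing direction), x to the crank's side, z up. The stone wheel (150 mm across, 22 mm thick) is centred at y = 250 mm, 115 mm high.
- palm (a point): Dark walnut palm plate upright across the slide's back end, moving with it: 100 mm wide (x), 70 mm high (z), 12 mm thick, with a 4 mm steel plate on its inner side (not to be touched). This point is the centre of its outer face, 80 mm above the shelf. Axes as the grinder's: +y is the pushing direction, into the plate. Behind it (-y) 90 mm is free.
- slide (a joint): Slide travel, m: 0 = fully back (start), growing to the wheel. The spring pushes back with 4 N at 0, 8.5 N at 0.030, 12.5 N at 0.060; add 2.5 N when moving at 0.05 m/s. From 0.010 a saw-tooth lifts the pin (2 N more); past 0.030 the pin drops behind it. Let go beyond that, the slide returns and stops on the pin at 0.030; let go short of it, it returns to 0. At 0.060 the scraper meets the wheel.
- stop_pin (a joint): Lift of the sprung stop pin in m: 0 = fully down, up to about 0.008 while it rides over the slide's tooth. It works by itself.
- pin_knob (a point): Brass knob on top of the stop pin, 20 mm across, 16 mm high, 98 to 114 mm above the shelf with the pin down; this point is its centre. It sits on a green bridge 134 mm wide (x), 24 mm deep (y) and 94 mm high across the slide, 130 mm ahead of the palm's outer face at the start. Not to be touched.
- crank_grip (a point): Middle of the red wooden crank handle (about 30 mm thick, 88 mm long, lying along the grinder's x), at the end of a 90 mm crank arm on the grinder's +x side; its shaft is 140 mm high at grinder x = 98, y = 288 mm. The crank stands at any angle and is to be left alone.
- dish: Shallow pale porcelain dish of white clamshell stones, 120 mm across the rim, 26 mm high; origin at the centre of its underside. Loose, to be left alone.
- drum: Walnut sanding drum standing on end, 62 mm across, 90 mm high with a 16 mm steel arbor stub on top; origin at the centre of its underside. Loose, to be left alone.
- ferrule: Polished brass ferrule standing on end, 28 mm across, 26 mm high; origin at the centre of its underside. Loose, to be left alone.
- scraper_edge (a point): Edge of the steel scraper blade (20 mm wide, 6 mm thick) clamped on the slide, pointing at the wheel and moving with the slide; 60 mm short of the wheel at the start, 109 mm above the shelf. It must not reach the wheel.

How it is judged:
By the outcome, as a careful person would: the job done as asked, in the order asked, and still so for the second after the job is handed in, with the robot touching nothing.
It also fails if it takes over 38 s, if anything falls off the work surface, if the arm or the gripper's body presses on something with over 40 N, if the wrist force passes 120 N, or if a joint passes its speed limit or range.

## Robot

A 6-joint arm with a two-finger parallel gripper is mounted at the origin on the work surface. World frame = base frame: x ahead of the robot, y to its left, z up, the work surface at z = 0. Lengths are in m, angles in rad, forces in N, time in s.
With the tool pointing down it reaches from about 0.25 to 0.775 m from the base axis. Payload 4 kg.
Tool frame: the origin (TCP) lies at the very end of the fingers, on their centre line; the grasp point (between the pads) lies 19 mm behind it (robot.pinch_z is the distance from the TCP to the grasp point, in m); z points along the fingers, y is the line along which they close (so a half turn about z gives the same grasp; the last joint's range is limited). The gripper opens to 94 mm and grips with 3 to 60 N. Pads are 16 mm wide; open, the fingers measure 119 mm over their backs; the gripper's body (75 mm by 177 mm) begins 78 mm behind the grasp point.
Start: joints at [-1.335, 0.087, 1.371, -0, 1.684, -0.103], TCP at [0.183, -0.519, 0.206] pointing down, gripper open.
Joint ranges: [-3.1, 3.1], [-0.76, 2.03], [0.27, 2.55], [-1.08, 4.22], [0.17, 2.65], [-2.57, 2.57]. Speed limits (rad/s): [2.79, 2.79, 3.14, 3.14, 3.14, 3.14].

## Interface

Orientations are given as [roll, pitch, yaw] about the fixed x, y, z axes, in that order (R = Rz(yaw) Ry(pitch) Rx(roll)).
In Python, from bench import robot gives the robot as it stands.
- The arm moves only by the tool arm_command, never from a script. Its argument "targets" is one flat list of numbers, 7 for each row, row after row: the turn, a rotation vector about the tool's x, y, z in degrees, then the shift along the tool's x, y, z in mm, then the closure, from -1 (fully open) to 1 (shut). In form: [ax, ay, az, x, y, z, hand, ax, ay, az, x, y, z, hand, ...]. A call has 1 to 20 rows; each row is the pose to reach, as a shift and turn from the pose commanded when the call began, along the tool's axes at that moment; what a row does not reach only later rows make up. A row lasts 1/10 s, in which the tool goes at most 50 mm and 8.59 degrees, less where a joint would pass 70% of its speed; a pose out of reach is approached as far as the arm can. A call with a gripper value outside its range is refused whole. The fingers move at their own pace and stop on an object; the grip force is fixed at half the most. Time passes only in rows, so rows that repeat a pose let the fingers close. It gives the time, the measured TCP pose, the force, the opening and the grip force at its end, in the units of the state.
- robot.get_obs(): the state, without advancing time (a new reading comes with each control period).
- robot.snapshot(name): name is "side" or "top"; returns a dict with "color" (400x640x3 uint8, red, green, blue), "range_z" (400x640 float32, m along the optical axis (not along the pixel's ray), 0 where there is no reading), "fx", "fy", "cx", "cy" (pixels), "T" (4x4, takes a point from camera to world coordinates). Camera axes: x right, y down, z forward; pixel columns grow to the right and rows downward; lengths in m; the calibration is good to about 2 mm. A picture is of the moment at which its call begins.
- robot.close_job(): hands the job in; it is judged then, once.
The state is a dict: "time": time; "joint_positions": joint angles; "qvel": joint speeds; "joint_torque": joint torques, N m; "tool_pos": TCP position; "ee_rot": TCP orientation; "wrist_force": force on the tool from outside, world axes, zero at the start; "wrist_torque": the same for the moment, N m; "width": finger opening in m; "finger_force": force on a finger pad.
Only numpy, scipy, OpenCV 4.12 (cv2) and the standard library are available. Lean on these libraries where they do the work, as an engineer would, in place of code of your own. Each camera call takes 0.05 s, during which the arm holds its last target. There are 200 camera calls.

## Working session

There is one attempt and no reset: what is moved stays moved. The work goes in short steps, Python scripts to look and compute and a tool call to move; the robot and the scene stay as the last step left them, time stands still between calls to the robot, and variables do not carry over. Pictures are saved under pics/ and viewed, at most 10 in all, crops included, and the job is handed in when it is done.

Besides the shell and the picture viewer there is one more tool, called after "Call:" by a JSON object that holds its "api" and its "payload", one argument or row to a line. arm_command: Moves the arm, as the interface text tells. Its arguments: {"type":"object","properties":{"targets":{"type":"array"}},"required":["targets"]}

```bash
mkdir -p pics
python3 - <<'E'
from bench import robot
import cv2,numpy as np
for n in("side","top"):
    s=robot.snapshot(n); cv2.imwrite(f"pics/{n}0.png",s["color"][:,:,::-1]); np.savez(f"pics/{n}0.npz",**s)
    print(n,s["T"].round(3).tolist(),s["fx"])
o=robot.get_obs(); print({k:np.round(v,3) for k,v in o.items()})
E
```

```text
side [[0.893, -0.31, 0.326, 0.233], [-0.45, -0.594, 0.668, -0.681], [-0.013, -0.743, -0.669, 0.874], [0.0, 0.0, 0.0, 1.0]] 460.0974644008159
top [[-0.023, -0.993, 0.112, 0.481], [-1.0, 0.024, 0.0, 0.067], [-0.003, -0.112, -0.994, 1.229], [0.0, 0.0, 0.0, 1.0]] 409.7621927818528
{'time': np.float64(0.1), 'joint_positions': array([-1.335,  0.088,  1.372, -0.   ,  1.684, -0.103]), 'qvel': array([-0.001, -0.001, -0.002,  0.001, -0.001,  0.   ]), 'joint_torque': array([ 1.0000e-03, -3.4125e+01, -3.0330e+01,  7.2000e-02,  3.0000e-02,
       -0.0000e+00]), 'tool_pos': array([ 0.183, -0.518,  0.204]), 'ee_rot': array([-3.14 , -0.   ,  0.339]), 'wrist_force': array([ 0.02 ,  0.122, -0.285]), 'wrist_torque': array([-0.015, -0.052,  0.082]), 'finger_force': np.float64(0.0), 'width': np.float64(0.094)}
```

View pics/top0.png

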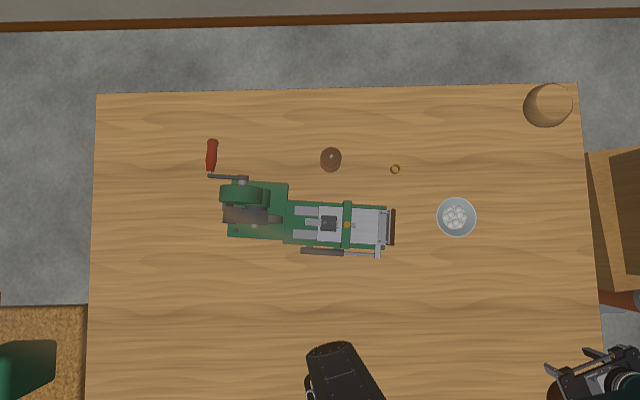

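View pics/side0.png

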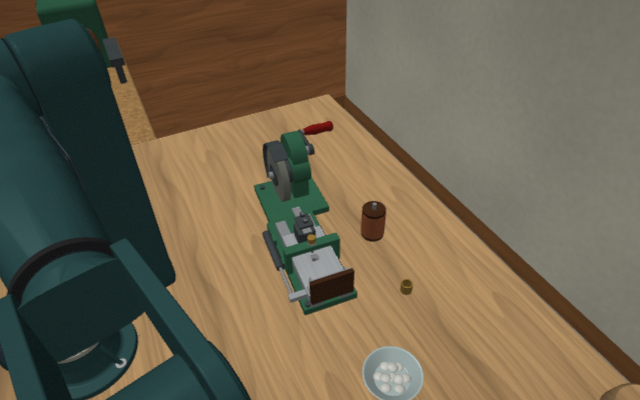

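The top view shows the palm plate at about columns 389–395, rows 208–245, with the knob at (347,225) and the dish at (456,217). The side view shows the plate's outer face at about (310–355, 272–303). Next I'll measure these.

```bash
cat > h.py <<'E'
import numpy as np,cv2
def cloud(s):
    z=s["range_z"]; v,u=np.mgrid[:400,:640]
    P=np.stack([(u-s["cx"])/s["fx"]*z,(v-s["cy"])/s["fy"]*z,z],-1)
    return P@s["T"][:3,:3].T+s["T"][:3,3]
def box(s,c0,c1,r0,r1,f):
    W=cloud(s)[r0:r1,c0:c1].reshape(-1,3); C=s["color"][r0:r1,c0:c1].reshape(-1,3).astype(int)
    m=f(C,W)&(np.abs(W[:,2])<1); return W[m]
walnut=lambda C,W:(C[:,0]<120)&(C[:,0]>1.5*C[:,1])&(W[:,2]>0.03)
brass=lambda C,W:(C[:,0]>1.5*C[:,2])&(C[:,0]>C[:,1]+15)&(W[:,2]>0.09)
E
python3 - <<'E'
from h import *
S=dict(np.load("pics/side0.npz"));T=dict(np.load("pics/top0.npz"))
def q(n,w):print(n,len(w),np.percentile(w,[3,50,97],axis=0).round(3).tolist())
w=box(S,300,362,264,308,walnut); q("plate side",w)
c=np.median(w,0); k=np.abs((w-c)@np.linalg.svd(w-c,full_matrices=False)[2][2])<.006
w2=w[k]; c=w2.mean(0); print("normal",np.linalg.svd(w2-c,full_matrices=False)[2][2].round(3)); 
r=cv2.minAreaRect((w2[:,:2]*1000).astype(np.float32)); print(r); q("face",w2)
w=box(T,384,400,200,252,walnut); w=w[w[:,2]>.1];q("plate top",w); print(cv2.minAreaRect((w[:,:2]*1000).astype(np.float32)))
q("knob top",box(T,341,353,219,231,brass)); q("knob side",box(S,304,318,232,244,brass))
q("dish",box(T,430,482,190,242,lambda C,W:(W[:,2]>.01)))
E
```

```text
plate side 900 [[0.462, -0.144, 0.056], [0.507, -0.139, 0.092], [0.553, -0.131, 0.117]]
normal [-0.084 -0.995 -0.046]
((507.7884521484375, -139.9930877685547), (6.8800177574157715, 93.94671630859375), 83.34881591796875)
face 256 [[0.462, -0.144, 0.08], [0.507, -0.14, 0.093], [0.552, -0.135, 0.107]]
plate top 75 [[0.463, -0.14, 0.111], [0.509, -0.134, 0.114], [0.552, -0.128, 0.118]]
((509.25799560546875, -134.1334228515625), (8.676030158996582, 92.82498931884766), 83.91507720947266)
knob top 36 [[0.512, -0.017, 0.107], [0.52, -0.01, 0.113], [0.528, -0.003, 0.118]]
knob side 58 [[0.513, -0.021, 0.095], [0.52, -0.013, 0.114], [0.529, 0.016, 0.117]]
dish 996 [[0.486, -0.39, 0.01], [0.539, -0.342, 0.019], [0.59, -0.286, 0.028]]
```

Both views agree on the palm centre at about (0.508, -0.140), and the knob is 0.129 m ahead of it, as stated. The push direction is about (0.09, 0.996). I'll close the fingers, turn tool x along the push and go above the free space behind the plate.

Call:
{"api": "arm_command", "payload": {
  "targets": [0,0,-4.5,30,-15,0,1,0,0,-9,60,-30,0,1,0,0,-14,90,-45,0,1,0,0,-19,120,-60,0,1,0,0,-24,150,-75,0,1,0,0,-29,180,-90,0,1,0,0,-34,210,-105,0,1,0,0,-39,240,-120,0,1,0,0,-44,270,-135,0,1,0,0,-49,300,-150,0,1,0,0,-54,330,-165,0,1,0,0,-59,360,-180,0,1,0,0,-63,390,-195,0,1,0,0,-65.4,413,-207,0,1,0,0,-65.4,413,-207,0,1,0,0,-65.4,413,-207,0,1,0,0,-65.4,413,-207,0,1,0,0,-65.4,413,-207,0,1]
}}

```text
time: 1.9
tool_pos: [0.5028, -0.1872, 0.2055]
ee_rot: [-3.141, 0.0, 1.478]
wrist_force: [-0.3, -0.1, -0.7]
width: 0.0005
finger_force: 0.0
```

Call:
{"api": "arm_command", "payload": {
  "targets": [0,0,0,0,0,20,1,0,0,0,0,0,40,1,0,0,0,0,0,60,1,0,0,0,0,0,80,1,0,0,0,0,0,100,1,0,0,0,0,0,120,1,0,0,0,0,0,137,1,0,0,0,0,0,137,1,0,0,0,0,0,137,1]
}}

```text
time: 2.8
tool_pos: [0.5032, -0.1869, 0.0688]
ee_rot: [-3.142, 0.0, 1.479]
wrist_force: [0.5, 0.2, 0.5]
width: 0.0009
finger_force: 0.0
```

Run:
```python
from bench import robot
from h import *
s=robot.snapshot("side"); cv2.imwrite("pics/s1.png",cv2.resize(s["color"][180:380,220:460,::-1],None,fx=3,fy=3))
o=robot.get_obs(); print(o["tool_pos"],o["ee_rot"],o["wrist_force"])
```

```text
[ 0.50383892 -0.18701116  0.06956334] [3.14007763e+00 6.61302485e-04 1.47928225e+00] [-0.16965427 -0.37202542  0.03062451]
```

View pics/s1.png

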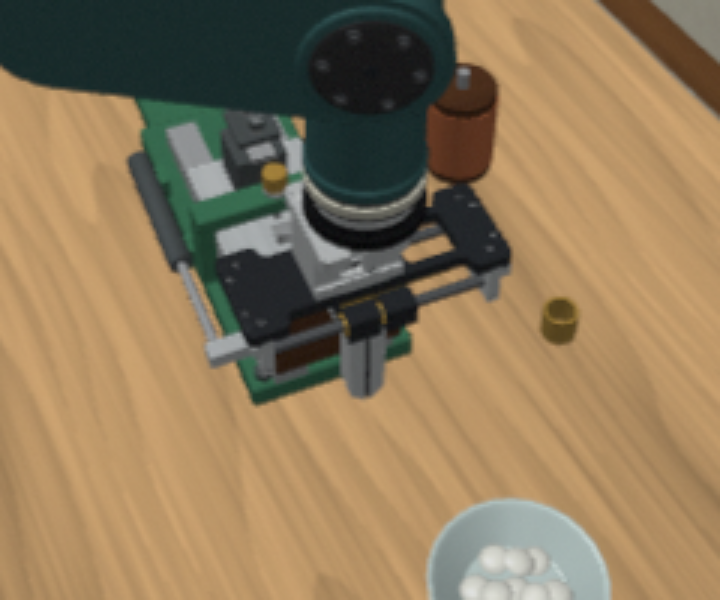

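The closed fingers stand centred behind the plate at crop (365,390), clear of the dish. I'll approach until they touch.

Call:
{"api": "arm_command", "payload": {
  "targets": [0,0,0,6,0,0,1,0,0,0,12,0,0,1,0,0,0,18,0,0,1,0,0,0,24,0,0,1,0,0,0,28,0,0,1,0,0,0,32,0,0,1,0,0,0,32,0,0,1,0,0,0,32,0,0,1]
}}

```text
time: 3.65
tool_pos: [0.5064, -0.1543, 0.0684]
ee_rot: [-3.142, 0.0, 1.481]
wrist_force: [-0.3, -0.3, -0.8]
width: 0.0002
finger_force: 0.0
```

Call:
{"api": "arm_command", "payload": {
  "targets": [0,0,0,2,0,0,1,0,0,0,4,0,0,1,0,0,0,4,0,0,1,0,0,0,4,0,0,1]
}}

```text
time: 4.05
tool_pos: [0.5068, -0.1504, 0.0685]
ee_rot: [3.142, 0.0, 1.48]
wrist_force: [0.1, -0.4, -0.7]
width: 0.0004
finger_force: 0.0
```

Call:
{"api": "arm_command", "payload": {
  "targets": [0,0,0,2,0,0,1,0,0,0,4,0,0,1,0,0,0,4,0,0,1,0,0,0,4,0,0,1]
}}

```text
time: 4.45
tool_pos: [0.507, -0.1477, 0.0685]
ee_rot: [3.141, 0.002, 1.48]
wrist_force: [-0.9, -4.8, 0.1]
width: 0.0004
finger_force: 2.5
```

Contact is at TCP y ≈ -0.148. I'll push in stages and check the force.

Call:
{"api": "arm_command", "payload": {
  "targets": [0,0,0,4,0,0,1,0,0,0,8,0,0,1,0,0,0,12,0,0,1,0,0,0,16,0,0,1,0,0,0,20,0,0,1,0,0,0,24,0,0,1,0,0,0,28,0,0,1,0,0,0,32,0,0,1,0,0,0,35,0,0,1,0,0,0,35,0,0,1,0,0,0,35,0,0,1]
}}

```text
time: 5.55
tool_pos: [0.5099, -0.1144, 0.0686]
ee_rot: [-3.141, 0.006, 1.479]
wrist_force: [-0.7, -8.4, -0.6]
width: 0.0006
finger_force: 4.4
```

Run:
```python
from bench import robot
from h import *
s=robot.snapshot("side"); cv2.imwrite("pics/s2.png",cv2.resize(s["color"][120:320,220:460,::-1],None,fx=3,fy=3))
o=robot.get_obs(); print(o["tool_pos"],o["ee_rot"],o["wrist_force"])
```

```text
[ 0.50989592 -0.11445353  0.06856292] [-3.14135869  0.00556879  1.4793339 ] [-0.98889836 -9.39762085 -0.9685494 ]
```

View pics/s2.png

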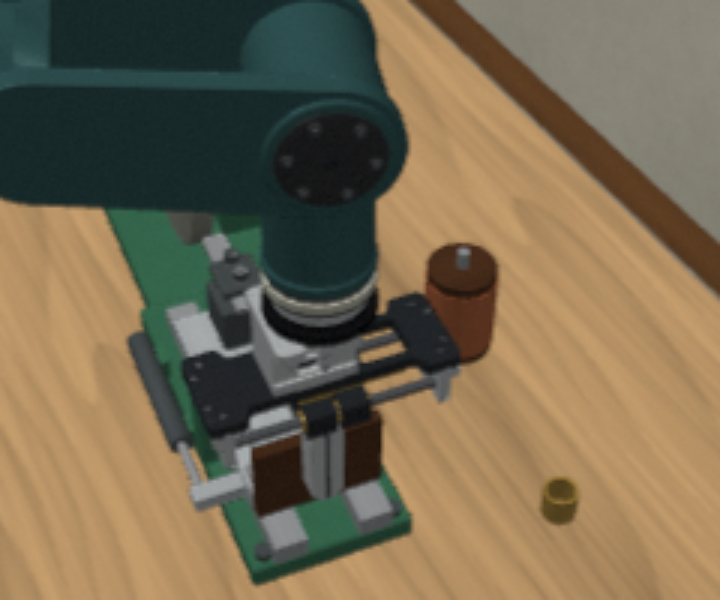

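The plate has moved about 34 mm with the fingers still on its face (crop (325,460)), and the force has dropped to about 9 N, which fits the pin being past the tooth. I'll go on to about 46 mm and then retreat steadily along the same line.

Call:
{"api": "arm_command", "payload": {
  "targets": [0,0,0,3,0,0,1,0,0,0,6,0,0,1,0,0,0,9,0,0,1,0,0,0,11,0,0,1,0,0,0,11,0,0,1,0,0,0,11,0,0,1,0,0,0,11,0,0,1]
}}

```text
time: 6.3
tool_pos: [0.5108, -0.1042, 0.0685]
ee_rot: [-3.141, 0.007, 1.479]
wrist_force: [-2.1, -10.8, -0.5]
width: -0.0001
finger_force: 5.2
```

Call:
{"api": "arm_command", "payload": {
  "targets": [0,0,0,-4,0,0,1,0,0,0,-8,0,0,1,0,0,0,-12,0,0,1,0,0,0,-16,0,0,1,0,0,0,-20,0,0,1,0,0,0,-25,0,0,1,0,0,0,-32,0,0,1,0,0,0,-40,0,0,1,0,0,0,-50,0,0,1,0,0,0,-60,0,0,1,0,0,0,-70,0,0,1,0,0,0,-80,0,0,1,0,0,0,-80,0,0,1,0,0,0,-80,0,0,1]
}}

```text
time: 7.7
tool_pos: [0.504, -0.1805, 0.0684]
ee_rot: [-3.141, -0.0, 1.479]
wrist_force: [-0.2, 0.5, 0.6]
width: 0.0005
finger_force: 0.0
```

Call:
{"api": "arm_command", "payload": {
  "targets": [0,0,0,0,0,-20,1,0,0,0,0,0,-40,1,0,0,0,0,0,-60,1,0,0,0,0,0,-80,1,0,0,0,0,0,-100,1,0,0,0,0,0,-120,1,0,0,0,0,0,-120,1,0,0,0,0,0,-120,1]
}}

```text
time: 8.5
tool_pos: [0.5042, -0.1799, 0.1883]
ee_rot: [3.141, 0.0, 1.481]
wrist_force: [0.1, 0.9, -0.3]
width: 0.0001
finger_force: 0.0
```

Run:
```python
from bench import robot
from h import *
s=robot.snapshot("side"); cv2.imwrite("pics/s3.png",cv2.resize(s["color"][180:380,220:460,::-1],None,fx=3,fy=3))
t=robot.snapshot("top"); cv2.imwrite("pics/t3.png",cv2.resize(t["color"][120:280,180:490,::-1],None,fx=2.5,fy=2.5))
w=box(s,290,365,250,310,walnut); print(len(w),np.median(w,0),np.percentile(w,[3,97],axis=0))
o=robot.get_obs(); print(o["time"],o["tool_pos"],o["wrist_force"])
```

```text
712 [ 0.50007408 -0.10937195  0.08613835] [[ 0.46495066 -0.11476611  0.05562962]
 [ 0.55353135 -0.10139764  0.1167007 ]]
8.6 [ 0.50341663 -0.17974717  0.18682909] [ 0.64409534 -0.23806024 -0.21940784]
```

View pics/s3.png

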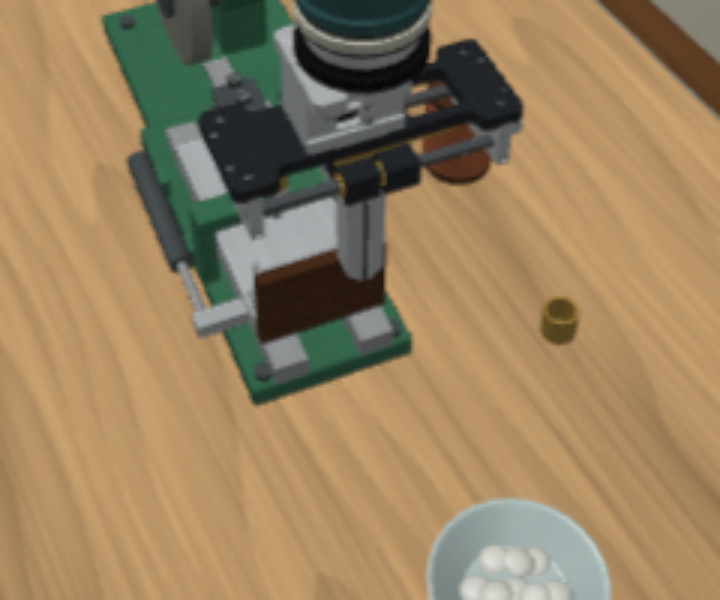

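View pics/t3.png

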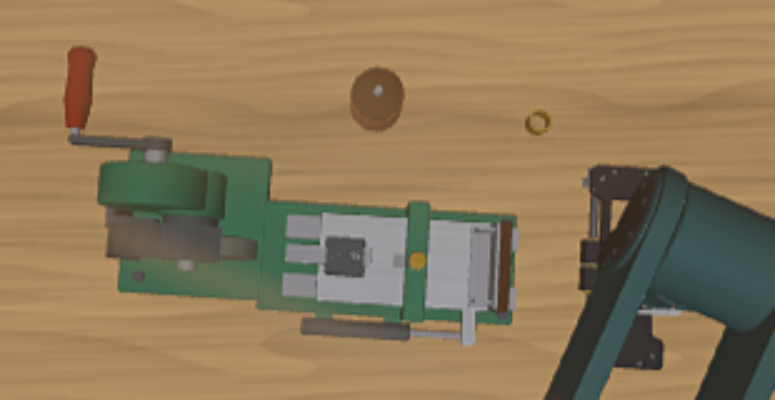

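The plate face now stands at y ≈ -0.109, about 30 mm ahead of its start, so the slide is latched on the pin. In the top crop the plate is at (505,265), the hand is clear, and the drum, ferrule, dish and crank look unmoved.

```bash
python3 -c "
from bench import robot
print(robot.close_job())"
```

```text
the job is handed in; nothing more can be done
None
```

The slide was pushed to about 45 mm, short of the wheel at 60 mm, then released; it latched on the stop pin at about 30 mm with the hand clear, and the job was handed in at about 8.6 s.

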